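Set a solar module's tilt jack: down to its stop, then three turns up

TASK

Set the tilt of the small solar module with the hand crank on top of its jack column; the jack has no scale or counter. First wind the crank anticlockwise (seen from above) until the carriage has come down gently onto its bottom stop, feeling for it without forcing it, then wind it back up clockwise exactly three full turns from the stop and let go of the crank. Keep clear of the module and leave the other things on the bench where they are.

Things in the scene. Friction and masses are not known exactly. Their poses are not given: they have to be found in the camera images.
- stand: tilt stand of the solar module, fixed to the bench. Origin on the bench top, on the upright axis of the jack column; x runs from the column to the module's hinge, z up. Column 216 mm tall on a foot plate 130 x 150 mm; two guide rods and an upright screw under a top plate 62 x 130 mm. The module lies on its +x side (x 30 to 300 mm, y -175 to 205 mm) and stays below 215 mm
- crank: steel crank on top of the column; origin on its upright axis, 226 mm above the bench; its x axis points along the flat arm (top face 242.5 mm above the bench) to the handle. It turns stiffly (4 to 6 N at the handle) and stays where it is left. Anticlockwise seen from above lowers the carriage to the bottom stop; at the start it is 0.4 to 1.3 turns above it. More than 25 N at the handle crushes the stop
- crank_axis (a point): point on the crank's upright axis of rotation, 279.5 mm above the bench, level with the middle of its handle, which stands 50 mm from the axis. Only the handle stands higher than the arm, so the whole level circle is free
- handle_mid (a point): centre of the crank's upright black handle: 68 mm tall, 24 mm in diameter, from 245.5 to 313.5 mm above the bench, slightly barrel-shaped with a rounded top. It revolves freely on its own pin, so the crank can be wound by a gripper that keeps its heading
- carriage_mid (a point): centre of the carriage, an aluminium block 34 x 125 x 36 mm on the guide rods; it carries the roller under the module and rises 4 mm for each clockwise turn of the crank. Its bottom stop, a collar with a rubber buffer on the screw, is at a place not given: there the force at the crank handle climbs by about 10 N in 3 mm of handle travel; 7 mm crushes it
- module: solar module; origin at the middle of its underside; a dark panel in an aluminium frame, 350 x 250 x 20 mm, hinged at its far lower edge, its near edge resting on the carriage's roller; it tilts as the carriage moves
- battery: sealed lead-acid battery, black block 151 x 65 x 98 mm, 2 kg, stands beside the module; loose; origin at the middle of its underside
- multimeter: hand-held multimeter lying flat, 185 x 88 x 50 mm; loose; origin at the middle of its underside
- breaker: white single-pole circuit breaker lying on its side, 70 x 65 x 18 mm, beside the column; loose; origin 9 mm above the bench
- screwdriver: screwdriver 200 mm long lying beside the column's foot; loose; origin at the middle of its underside
- spanner: spanner 170 mm long lying in front of the column's foot; loose; origin at the middle of its underside
- jar: glass jar with a black cap, 60 mm in diameter, 75 mm tall; loose; origin at the middle of its underside

How it is judged (in metres and radians):
On the way:
1. the carriage rests on its bottom stop (z of carriage_mid in the frame of stand below 0.08805 m), for 0.2 s.
At the end, for the whole second after the job is handed in: after the bottom stop has been reached, the carriage stands at rest three crank turns (12 mm) above the stop, within a twelfth of a turn (0.33 mm, 30 degrees of crank) (z of carriage_mid in the frame of stand between 0.09967 and 0.10033 m and linear speed of carriage below 0.002 m/s); the robot touches nothing.
It fails at once if the carriage is forced down on its stop: the rubber buffer is crushed (about 25 N on the crank handle) (z of carriage_mid in the frame of stand below 0.087911 m).
It fails at once if the solar module is touched by the robot with more than 3 N (contact force between any of the fingers, the arm and module above 3 N).
It fails at once if one of the other things on the bench is moved by more than 20 mm (distance of any of battery, multimeter, breaker, screwdriver, spanner, jar from where it was at the start of the episode above 0.02 m).
It also fails if it takes over 67 s, if anything falls off the work surface, if the arm or the gripper's body presses on something with over 40 N, if the wrist force passes 120 N, or if a joint passes its speed limit or range.

ROBOT

A 7-joint arm with a two-finger parallel gripper is mounted at the origin on the work surface. World frame = base frame: x ahead of the robot, y to its left, z up, the work surface at z = 0. Lengths are in m, angles in degrees, forces in N, time in s.
With the tool pointing down it reaches from about 0.35 to 0.775 m from the base axis. Payload 3.1 kg.
Tool frame: the origin (TCP) lies where the fingers leave the gripper's body, on its centre line; the fingertips stand 73 mm ahead of it and the grasp point (between the pads) lies ctrl.grasp_offset ahead of it (ctrl.grasp_offset is the distance from the TCP to the grasp point, in m); z points along the fingers, y is the line along which they close (so a half turn about z gives the same grasp; the last joint's range is limited). The gripper opens to 85 mm and grips with 20 to 120 N. Pads are 22 mm wide; open, the fingers measure 114 mm over their backs; the gripper's body (76 mm by 85 mm) begins 54 mm behind the grasp point. The pads swing forward as they close: fully open they stand 13 mm farther back than shut.
Start: joints at [-70.227, 17.813, 0.802, 86.603, -0.252, 75.585, -1.558], TCP at [0.207, 0.509, 0.304] pointing down, gripper open.
Joint ranges: [-154.91, 154.91], [-16.99, 109.72], [-72.82, 74.43], [7.12, 147.25], [-82.49, 262.49], [11.32, 116.49], [-174.64, 174.64]. Speed limits (degrees/s): [159.86, 159.86, 180, 180, 180, 180, 180].

INTERFACE

Orientations are given as [roll, pitch, yaw] about the fixed x, y, z axes, in that order (R = Rz(yaw) Ry(pitch) Rx(roll)).
In Python, from bench import ctrl, cams, job gives the robot as it stands.
- The arm moves only by the shell command python3 -m jog 'ROWS' [FORCE]. ROWS is JSON, a list of rows, each a list of 5 numbers: the opening, from -1 (shut) to 1 (fully open), then the shift along the tool's x, y, z in cm, then the turn about the tool's z in rad. A call has 1 to 5 rows; each row shifts and turns the commanded pose from where the row before left it, along the tool's axes as they then stand; what a row does not reach is not made up. A row lasts 1/10 s, in which the tool goes at most 50 mm and 8.59 degrees, less where a joint would pass 70% of its speed; a pose out of reach is approached as far as the arm can. A call is refused whole if a number of a shift passes 5 or a number of a turn 0.15, either way. A call with a gripper value outside its range is refused whole. The fingers move at their own pace and stop on an object; FORCE is the grip in N (left out, the last holds). Time passes only in rows, so rows that do not move let the fingers close. It gives the time, the measured TCP pose, the force, the opening and the grip force at its end, in the units of the state.
- ctrl.get_obs(): the state, without advancing time (a new reading comes with each control period).
- cams.read_camera(name): name is "scene" or "top"; returns (picture, depth): 384x512x3 uint8, red, green, blue; 384x512 float32, m along the optical axis (not along the pixel's ray), 0 where there is no reading.
- cams.camera_info(name): a dict with "mtx" (3x3 intrinsics, pixels), "extrinsics" (4x4, takes a point from camera to world coordinates). Camera axes: x right, y up, looking along -z (the intrinsics and any distortion apply to the point x, -y, -z); pixel columns grow to the right and rows downward; lengths in m; the calibration is good to about 2 mm. A picture is of the moment at which its call begins. camera_info takes no time and is no camera call.
- job.job_done(): hands the job in; it is judged then, once.
The state is a dict: "time": time; "joints": joint angles; "qvel": joint speeds; "effort": joint torques, N m; "ee_pos": TCP position; "eef_rot": TCP orientation; "wrist_force": force on the tool from outside, world axes, zero at the start; "moment": the same for the moment, N m; "grip_width": opening from 0.0 (shut) to 1.0 (fully open); "grip_force": force on a finger pad.
Only numpy, scipy, OpenCV 4.12 (cv2) and the standard library are available. Lean on these libraries where they do the work, as an engineer would, in place of code of your own. Each camera call takes 0.05 s, during which the arm holds its last target. There are 200 camera calls.

## Working session

There is one attempt and no reset: what is moved stays moved. The work goes in short steps, Python scripts to look and compute and a shell command to move; the robot and the scene stay as the last step left them, time stands still between calls to the robot, and variables do not carry over. Pictures are saved under pics/ and viewed, at most 10 in all, crops included, and the job is handed in when it is done.

```bash
ls; mkdir -p pics
python3 - <<'E'
from bench import ctrl,cams
import cv2,numpy as np
print(ctrl.get_obs(),ctrl.grasp_offset)
for n in("scene","top"):
    p,d=cams.read_camera(n); cv2.imwrite(f"pics/{n}0.png",p[:,:,::-1]); np.savez(f"pics/{n}0.npz",p=p,d=d)
    i=cams.camera_info(n); print(n,np.array(i["mtx"]).round(2).tolist(),np.array(i["extrinsics"]).round(4).tolist(),[k for k in i])
E
```

```text
pics
{'time': 0.0, 'joints': array([-70.22622292,  17.8604153 ,   0.80183421,  86.69332694,
        -0.25093977,  75.58351726,  -1.55829916]), 'qvel': array([-0.09588225,  0.04713479,  0.00534317, -0.12176747, -0.07580228,
        0.02015639, -0.01449877]), 'effort': array([ 2.35740426e-04, -3.79912841e+01,  1.46193299e-01, -2.30587292e+01,
        1.22217045e-02,  1.36242187e-02, -6.63462288e-06]), 'ee_pos': array([0.20726019, 0.50884476, 0.30281144]), 'eef_rot': array([-1.79864648e+02,  6.70821757e-03,  1.57841681e+02]), 'wrist_force': array([ 0.51479537,  0.10696171, -0.11267959]), 'moment': array([-5.46758037e-02,  6.79591902e-05, -1.41748449e-02]), 'grip_force': 0.0, 'grip_width': 1.0046879547021328} 0.0539
scene [[351.3, 0.0, 255.71], [0.0, 351.3, 190.11], [0.0, 0.0, 1.0]] [[-0.0945, -0.7651, 0.637, 1.1623], [0.9954, -0.0833, 0.0476, 0.0817], [0.0166, 0.6385, 0.7694, 0.9008], [0.0, 0.0, 0.0, 1.0]] ['mtx', 'extrinsics']
top [[428.19, 0.0, 256.33], [0.0, 428.19, 197.92], [0.0, 0.0, 1.0]] [[-0.0003, 0.9808, -0.1952, 0.3086], [-1.0, -0.0012, -0.0045, 0.0183], [-0.0046, 0.1952, 0.9807, 1.3934], [0.0, 0.0, 0.0, 1.0]] ['mtx', 'extrinsics']
```

View pics/scene0.png

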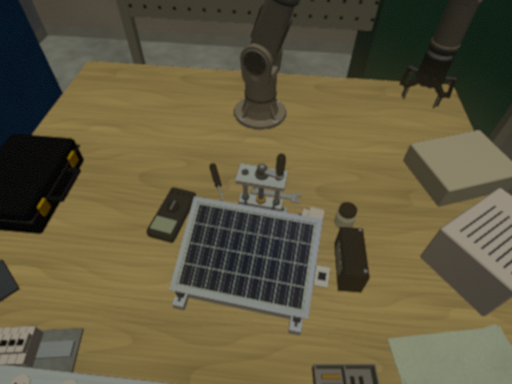

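View pics/top0.png

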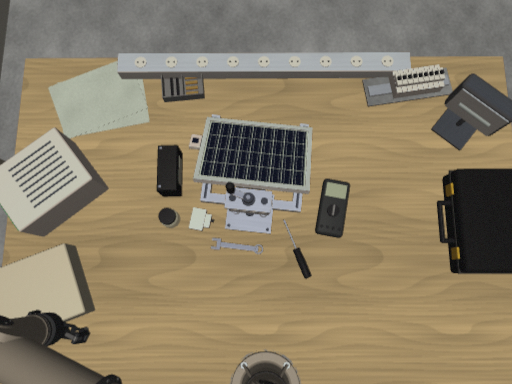

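The scene view shows the crank hub near (262,171) and the black handle near (281,163). In the top view the hub is near (249,199) and the handle near (230,188). Next I measure both from depth and height.

```bash
cat > h.py <<'E'
import numpy as np
from bench import ctrl,cams
def cloud(n,d):
    i=cams.camera_info(n);K=np.array(i["mtx"]);T=np.array(i["extrinsics"])
    v,u=np.mgrid[:384,:512]
    P=np.stack([(u-K[0,2])/K[0,0]*d,-(v-K[1,2])/K[1,1]*d,-d],-1)
    return P@T[:3,:3].T+T[:3,3]
def ray(n,u,v,z):
    i=cams.camera_info(n);K=np.array(i["mtx"]);T=np.array(i["extrinsics"])
    r=T[:3,:3]@np.array([(u-K[0,2])/K[0,0],-(v-K[1,2])/K[1,1],-1]);return T[:3,3]+r*(z-T[2,3])/r[2]
E
python3 - <<'E'
from h import *
import cv2
for n,(u0,u1,v0,v1) in dict(scene=(225,330,145,215),top=(190,310,170,240)).items():
    f=np.load(f"pics/{n}0.npz");p,d=f["p"],f["d"];C=cloud(n,d)
    m=np.zeros(d.shape,bool);m[v0:v1,u0:u1]=1
    for lo,hi in((.25,.325),(.30,.325),(.236,.25),(.206,.222),(.0,.03)):
        s=m&(C[...,2]>lo)&(C[...,2]<hi)&(d>0)
        if s.sum(): v,u=np.nonzero(s);print(n,lo,hi,s.sum(),"px",u.min(),u.max(),v.min(),v.max(),"mean",C[s].mean(0).round(4),"min",C[s].min(0).round(3),"max",C[s].max(0).round(3))
    # top plate rectangle
    s=m&(C[...,2]>.206)&(C[...,2]<.25); print(cv2.minAreaRect(C[s][:,:2].astype(np.float32)*1000))
    c=cv2.resize(p[v0:v1,u0:u1,::-1],None,fx=6,fy=6,interpolation=cv2.INTER_CUBIC);cv2.imwrite(f"pics/{n}c.png",c)
E
```

```text
scene 0.25 0.325 200 px 260 285 154 176 mean [0.568  0.0941 0.2868] min [0.539 0.044 0.25 ] max [0.575 0.107 0.313]
scene 0.3 0.325 69 px 276 285 154 162 mean [0.5658 0.095  0.3077] min [0.555 0.084 0.3  ] max [0.573 0.105 0.313]
scene 0.236 0.25 172 px 257 283 164 179 mean [0.5532 0.0656 0.2428] min [0.529 0.037 0.236] max [0.574 0.105 0.25 ]
scene 0.206 0.222 675 px 235 287 164 190 mean [0.5525 0.0418 0.2145] min [ 0.506 -0.018  0.206] max [0.581 0.116 0.222]
scene 0.0 0.03 1226 px 225 329 145 214 mean [0.3744 0.1388 0.0036] min [ 0.172 -0.107  0.   ] max [0.513 0.277 0.021]
((543.325439453125, 48.84043502807617), (129.6588897705078, 64.9629135131836), 83.70669555664062)
top 0.25 0.325 96 px 226 249 181 198 mean [0.5545 0.0892 0.2965] min [0.535 0.043 0.25 ] max [0.57  0.102 0.317]
top 0.3 0.325 60 px 226 234 181 189 mean [0.5579 0.0928 0.3096] min [0.549 0.082 0.301] max [0.57  0.102 0.317]
top 0.236 0.25 151 px 227 252 189 202 mean [0.5453 0.06   0.2432] min [0.527 0.035 0.236] max [0.563 0.104 0.25 ]
top 0.206 0.222 754 px 224 272 187 212 mean [0.5361 0.0403 0.2156] min [ 0.503 -0.021  0.206] max [0.576 0.114 0.222]
top 0.0 0.03 3104 px 190 309 170 239 mean [0.5225 0.0658 0.0102] min [ 0.448 -0.15   0.   ] max [0.682 0.247 0.03 ]
((541.1063842773438, 46.712158203125), (129.66053771972656, 63.44822692871094), 83.99517822265625)
```

View pics/topc.png

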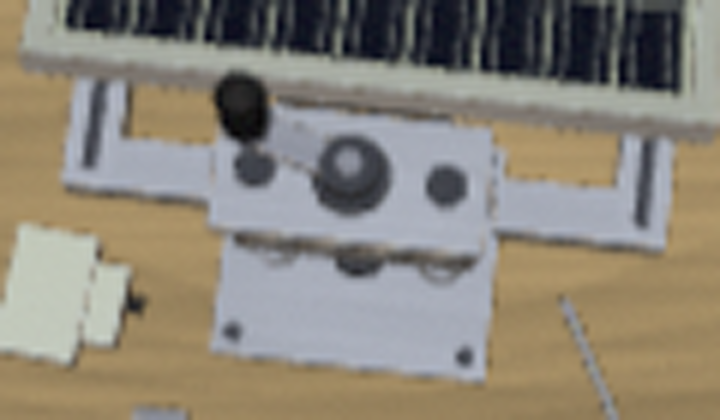

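View pics/scenec.png

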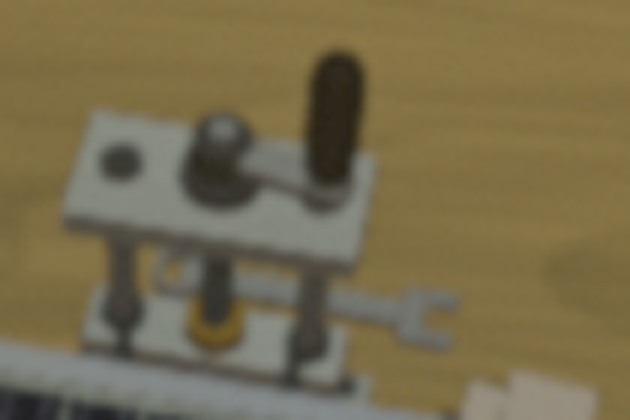

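Run:
```python
from h import *
print("handle top", ray("top",230.3,185.5,.310), "sc",ray("scene",280.8,157.5,.305), ray("scene",280.2,164.5,.2795))
for z in(.243,.255):print("hub",z,ray("top",248.1,197.2,z),ray("top",248.1,198.7,z),"sc",ray("scene",262,167.3,z))
```

```text
handle top [0.55725828 0.09073937 0.31      ] sc [0.56166457 0.09493135 0.305     ] [0.56028528 0.09521864 0.2795    ]
hub 0.243 [0.53968636 0.04604633 0.243     ] [0.53549654 0.04603172 0.243     ] sc [0.54006512 0.04987942 0.243     ]
hub 0.255 [0.53727626 0.04575637 0.255     ] [0.53313014 0.04574191 0.255     ] sc [0.55141699 0.05046011 0.255     ]
```

```bash
python3 -m jog '[[1,0,0,-2.5,-0.0774],[1,0,0,-2.5,-0.0774],[1,0,0,-2.5,-0.0774],[1,0,0,-2.5,-0.0774],[1,0,0,-2.0,-0.0774]]' 40
python3 -m jog '[[1,-2.35,-2.77,0,0],[1,-2.35,-2.77,0,0],[1,-2.35,-2.77,0,0],[1,-2.35,-2.77,0,0],[1,-2.35,-2.77,0,0]]'
```

```text
time: 0.6
ee_pos: [0.2074, 0.5093, 0.4249]
eef_rot: [180.0, 0.0, -179.8]
wrist_force: [0.8, -0.6, -0.7]
grip_width: 0.997
grip_force: 0.0
time: 1.1
ee_pos: [0.3256, 0.3695, 0.4234]
eef_rot: [-180.0, -0.0, -180.0]
wrist_force: [1.0, 1.4, 1.1]
grip_width: 1.002
grip_force: 0.0
```

```bash
python3 -m jog '[[1,-2.34,-2.76,0,0],[1,-2.34,-2.76,0,0],[1,-2.34,-2.76,0,0],[1,-2.34,-2.76,0,0],[1,-2.34,-2.76,0,0]]' >/dev/null
python3 -m jog '[[1,-2.34,-2.76,0,0],[1,-2.34,-2.76,0,0],[1,-2.34,-2.76,0,0],[1,-2.34,-2.76,0,0],[1,-2.34,-2.76,0,0]]'
python3 -m jog '[[1,0,0,0,0]]'
python3 - <<'E'
from h import *
import cv2
p,d=cams.read_camera("scene");cv2.imwrite("pics/s1.png",cv2.resize(p[90:215,215:345,::-1],None,fx=5,fy=5,interpolation=cv2.INTER_CUBIC))
E
```

```text
time: 2.1
ee_pos: [0.5596, 0.0939, 0.4233]
eef_rot: [-180.0, -0.1, -180.0]
wrist_force: [0.3, -0.2, 0.1]
grip_width: 1.005
grip_force: 0.0
time: 2.2
ee_pos: [0.5612, 0.0885, 0.4225]
eef_rot: [-179.7, -0.0, 179.4]
wrist_force: [0.0, -0.9, 0.7]
grip_width: 0.994
grip_force: 0.0
```

View pics/s1.png

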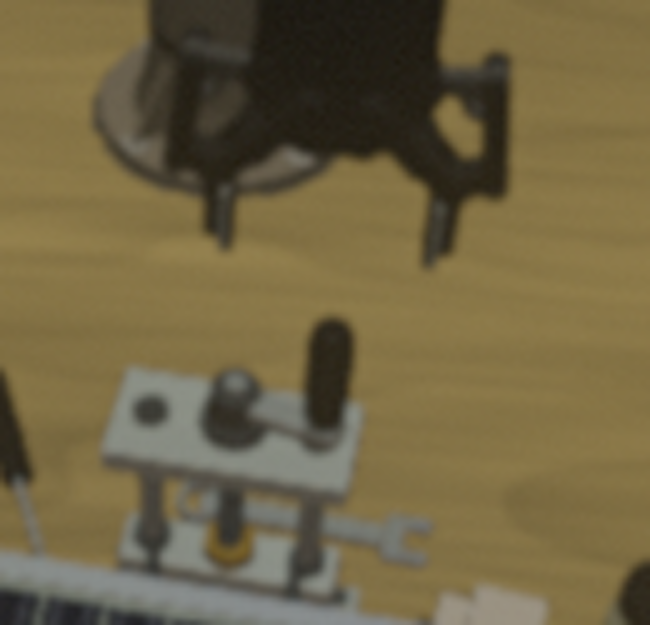

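The fingers straddle the handle: they are at about x=222 and 437, with the handle at 330. Descend and close.

```bash
python3 -m jog '[[1,0,0,1.73,0],[1,0,0,1.73,0],[1,0,0,1.73,0],[1,0,0,1.73,0],[1,0,0,1.73,0]]'; python3 -m jog '[[1,0,0,0,0]]'
python3 -m jog '[[-1,0,0,0,0],[-1,0,0,0,0],[-1,0,0,0,0],[-1,0,0,0,0],[-1,0,0,0,0]]' 50;python3 -m jog '[[-1,0,0,0,0],[-1,0,0,0,0],[-1,0,0,0,0],[-1,0,0,0,0]]'
python3 - <<'E'
from h import *
import cv2
p,d=cams.read_camera("scene");cv2.imwrite("pics/s2.png",cv2.resize(p[90:215,215:345,::-1],None,fx=4,fy=4,interpolation=cv2.INTER_CUBIC))
E
```

```text
time: 2.75
ee_pos: [0.5582, 0.0967, 0.3364]
eef_rot: [179.9, -0.1, -179.8]
wrist_force: [0.3, -0.4, 0.8]
grip_width: 1.0
grip_force: 0.0
time: 2.85
ee_pos: [0.5569, 0.0965, 0.3345]
eef_rot: [-180.0, -0.4, -179.8]
wrist_force: [-0.2, 0.5, -1.0]
grip_width: 1.003
grip_force: 0.0
time: 3.35
ee_pos: [0.5593, 0.0942, 0.3385]
eef_rot: [-180.0, 0.1, 180.0]
wrist_force: [0.4, -1.0, 3.8]
grip_width: 0.261
grip_force: 49.1
time: 3.75
ee_pos: [0.5594, 0.0942, 0.3384]
eef_rot: [-180.0, 0.1, 180.0]
wrist_force: [-0.7, -1.4, 5.2]
grip_width: 0.265
grip_force: 49.3
```

View pics/s2.png

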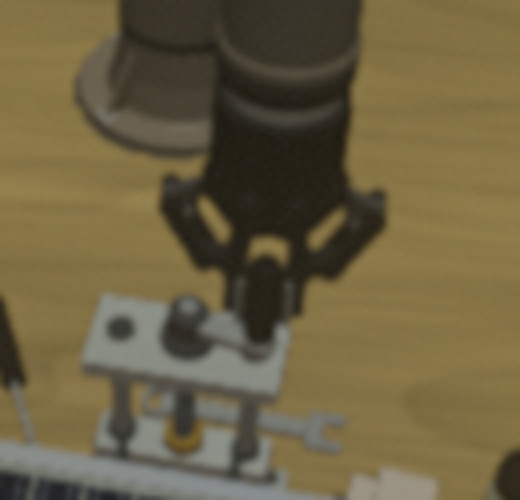

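The picture shows the handle held between both pads at about (265,300). Grip width is 22.5 mm and the radius from the estimated axis is about 50 mm, as expected. I wind the first 60° anticlockwise, which is safe because the stop is at least 144° away.

```bash
for i in 1; do
python3 -m jog '[[-1,0.64,0.15,0,0],[-1,0.63,0.14,0,0]]'
python3 -m jog '[[-1,0.65,-0.02,0,0],[-1,0.65,-0.03,0,0]]'
python3 -m jog '[[-1,0.63,-0.19,0,0],[-1,0.62,-0.19,0,0]]'
python3 -m jog '[[-1,0.56,-0.34,0,0],[-1,0.55,-0.35,0,0]]'
python3 -m jog '[[-1,0,0,0,0],[-1,0,0,0,0]]'; done | grep -v -e eef -e width -e time
```

```text
ee_pos: [0.5479, 0.0973, 0.3384]
wrist_force: [4.2, -2.1, 4.2]
grip_force: 49.2
ee_pos: [0.5339, 0.0975, 0.3384]
wrist_force: [5.1, -2.4, 5.9]
grip_force: 49.3
ee_pos: [0.5213, 0.0942, 0.3384]
wrist_force: [5.9, -1.6, 5.3]
grip_force: 49.3
ee_pos: [0.5103, 0.0878, 0.3384]
wrist_force: [5.8, 0.2, 4.8]
grip_force: 49.3
ee_pos: [0.5094, 0.0871, 0.3383]
wrist_force: [2.7, -1.4, 6.7]
grip_force: 49.5
```

```bash
cat > c.py <<'E'
# tangential resistance; exit 1 if above the limit
import sys,numpy as np
from bench import ctrl
C=np.array([.5415,.0475]);o=ctrl.get_obs();r=o["ee_pos"][:2]-C;a=np.degrees(np.arctan2(r[1],r[0]))%360
u=r/np.hypot(*r);F=o["wrist_force"];t=u[1]*F[0]-u[0]*F[1]
print(f"{o['time']:.1f} ang {a:.1f} r {np.hypot(*r)*1e3:.1f} resist {t:.1f} radial {u@F[:2]:.1f} pos {o['ee_pos'][:2].round(4)}")
sys.exit(t>(float(sys.argv[1]) if len(sys.argv)>1 else 99))
E
python3 c.py
python3 - <<'E'
import numpy as np
from scipy.optimize import least_squares
P=np.array([[.5594,.0942],[.5479,.0973],[.5339,.0975],[.5213,.0942],[.5103,.0878],[.5094,.0871]])
for f in(1,0):
    r=least_squares(lambda c:np.hypot(*(P-c[:2]).T)-(.05 if f else c[2]),[.542,.0475,.05]);print(r.x,r.fun.round(4))
c=[.5415,.0475];print(np.degrees(np.arctan2(*(P-c).T[::-1])))
E
```

```text
4.8 ang 129.0 r 50.9 resist 1.3 radial -2.8 pos [0.5094 0.0871]
[0.54042101 0.04791988 0.05      ] [ 0.     -0.0001  0.      0.0001 -0.     -0.    ]
[0.54038972 0.04810444 0.04982669] [ 0.     -0.0001 -0.      0.0001 -0.     -0.    ]
[ 69.02828944  82.6768271   98.64280258 113.39080789 127.74680539
 129.0284341 ]False
```

```bash
sed -i 's/.5415,.0475/.5404,.0480/' c.py
python3 -m jog '[[-1,0.46,-0.47,0,0],[-1,0.45,-0.47,0,0]]' >/dev/null; python3 c.py
python3 -m jog '[[-1,0.32,-0.57,0,0],[-1,0.31,-0.57,0,0]]' >/dev/null; python3 c.py
python3 -m jog '[[-1,0.16,-0.64,0,0],[-1,0.16,-0.63,0,0]]' >/dev/null; python3 c.py
python3 -m jog '[[-1,-0.01,-0.65,0,0],[-1,-0.01,-0.65,0,0]]' >/dev/null; python3 c.py
python3 -m jog '[[-1,-0.09,-0.32,0,0]]' >/dev/null; python3 c.py
python3 -m jog '[[-1,-0.09,-0.31,0,0]]' >/dev/null; python3 c.py
python3 -m jog '[[-1,-0.09,-0.31,0,0]]' >/dev/null; python3 c.py
python3 -m jog '[[-1,-0.09,-0.31,0,0]]' >/dev/null; python3 c.py
```

```text
5.0 ang 141.2 r 50.0 resist 5.0 radial -4.3 pos [0.5014 0.0793]
5.2 ang 155.6 r 50.0 resist 5.0 radial -3.7 pos [0.4949 0.0687]
5.4 ang 169.9 r 50.0 resist 4.6 radial -2.7 pos [0.4912 0.0568]
5.6 ang 184.2 r 50.0 resist 4.0 radial -0.8 pos [0.4906 0.0444]
5.7 ang 188.7 r 49.9 resist 4.3 radial 1.2 pos [0.4911 0.0404]
5.8 ang 192.0 r 49.9 resist 4.8 radial 1.0 pos [0.4916 0.0377]
5.9 ang 195.6 r 49.9 resist 4.5 radial 1.8 pos [0.4924 0.0346]
6.0 ang 199.3 r 49.9 resist 5.0 radial 0.9 pos [0.4933 0.0315]False
False
False
False
False
False
False
False
```

```bash
sed -i 's/sys.exit(\(.*\))$/sys.exit(int(\1))/' c.py; set -e
python3 -m jog '[[-1,-0.17,-0.28,0,0]]' >/dev/null; python3 c.py 8
python3 -m jog '[[-1,-0.17,-0.28,0,0]]' >/dev/null; python3 c.py 8
python3 -m jog '[[-1,-0.17,-0.28,0,0]]' >/dev/null; python3 c.py 8
python3 -m jog '[[-1,-0.17,-0.28,0,0]]' >/dev/null; python3 c.py 8
python3 -m jog '[[-1,-0.24,-0.23,0,0]]' >/dev/null; python3 c.py 8
python3 -m jog '[[-1,-0.24,-0.23,0,0]]' >/dev/null; python3 c.py 8
python3 -m jog '[[-1,-0.23,-0.23,0,0]]' >/dev/null; python3 c.py 8
python3 -m jog '[[-1,-0.23,-0.23,0,0]]' >/dev/null; python3 c.py 8
python3 -m jog '[[-1,-0.28,-0.16,0,0]]' >/dev/null; python3 c.py 8
python3 -m jog '[[-1,-0.28,-0.16,0,0]]' >/dev/null; python3 c.py 8
python3 -m jog '[[-1,-0.28,-0.16,0,0]]' >/dev/null; python3 c.py 8
python3 -m jog '[[-1,-0.29,-0.16,0,0]]' >/dev/null; python3 c.py 8
python3 -m jog '[[-1,-0.32,-0.08,0,0]]' >/dev/null; python3 c.py 8
python3 -m jog '[[-1,-0.32,-0.08,0,0]]' >/dev/null; python3 c.py 8
python3 -m jog '[[-1,-0.32,-0.08,0,0]]' >/dev/null; python3 c.py 8
python3 -m jog '[[-1,-0.32,-0.08,0,0]]' >/dev/null; python3 c.py 8
python3 -m jog '[[-1,-0.33,0.01,0,0]]' >/dev/null; python3 c.py 8
python3 -m jog '[[-1,-0.33,0.01,0,0]]' >/dev/null; python3 c.py 8
python3 -m jog '[[-1,-0.32,0,0,0]]' >/dev/null; python3 c.py 8
python3 -m jog '[[-1,-0.32,0,0,0]]' >/dev/null; python3 c.py 8
python3 -m jog '[[-1,-0.31,0.09,0,0]]' >/dev/null; python3 c.py 8
python3 -m jog '[[-1,-0.31,0.09,0,0]]' >/dev/null; python3 c.py 8
python3 -m jog '[[-1,-0.31,0.09,0,0]]' >/dev/null; python3 c.py 8
python3 -m jog '[[-1,-0.32,0.09,0,0]]' >/dev/null; python3 c.py 8
```

```text
6.1 ang 203.1 r 49.9 resist 5.1 radial 4.1 pos [0.4945 0.0284]
6.2 ang 207.1 r 49.8 resist 4.9 radial 2.8 pos [0.496  0.0253]
6.3 ang 211.0 r 49.9 resist 4.8 radial 2.5 pos [0.4977 0.0223]
6.4 ang 215.0 r 50.0 resist 4.8 radial 1.6 pos [0.4994 0.0194]
6.5 ang 219.0 r 49.9 resist 4.2 radial 3.4 pos [0.5016 0.0166]
6.6 ang 223.0 r 49.9 resist 3.9 radial 3.9 pos [0.5039 0.014 ]
6.7 ang 226.9 r 50.0 resist 4.3 radial 3.4 pos [0.5063 0.0115]
6.8 ang 230.8 r 50.1 resist 3.9 radial 2.7 pos [0.5087 0.0092]
6.9 ang 234.6 r 50.1 resist 4.1 radial 3.2 pos [0.5114 0.0072]
7.0 ang 238.4 r 50.1 resist 4.6 radial 2.6 pos [0.5142 0.0053]
7.1 ang 242.2 r 50.1 resist 4.5 radial 2.3 pos [0.517  0.0037]
7.2 ang 246.1 r 50.2 resist 4.6 radial 1.6 pos [0.52   0.0021]
7.3 ang 249.9 r 50.2 resist 4.0 radial 2.4 pos [0.5232 0.0009]
7.4 ang 253.8 r 50.2 resist 4.2 radial 3.5 pos [ 5.264e-01 -2.000e-04]
7.5 ang 257.7 r 50.2 resist 3.9 radial 1.9 pos [ 0.5297 -0.0011]
7.6 ang 261.5 r 50.3 resist 5.2 radial 1.2 pos [ 0.5329 -0.0017]
7.7 ang 265.3 r 50.3 resist 5.0 radial 3.0 pos [ 0.5363 -0.0021]
7.8 ang 269.1 r 50.3 resist 4.2 radial 2.6 pos [ 0.5396 -0.0023]
7.9 ang 272.8 r 50.3 resist 4.3 radial 2.5 pos [ 0.5429 -0.0022]
8.0 ang 276.4 r 50.4 resist 4.9 radial 0.3 pos [ 0.5461 -0.0021]
8.1 ang 280.1 r 50.3 resist 5.4 radial 2.2 pos [ 0.5492 -0.0015]
8.2 ang 283.8 r 50.4 resist 4.3 radial 2.3 pos [ 0.5524 -0.0009]
8.3 ang 287.5 r 50.3 resist 4.6 radial 1.9 pos [ 0.5555 -0.    ]
8.4 ang 291.3 r 50.4 resist 4.1 radial 1.3 pos [0.5587 0.001 ]
```

```bash
set -e
python3 -m jog '[[-1,-0.28,0.17,0,0]]' >/dev/null; python3 c.py 8
python3 -m jog '[[-1,-0.28,0.17,0,0]]' >/dev/null; python3 c.py 8
python3 -m jog '[[-1,-0.28,0.17,0,0]]' >/dev/null; python3 c.py 8
python3 -m jog '[[-1,-0.28,0.16,0,0]]' >/dev/null; python3 c.py 8
python3 -m jog '[[-1,-0.23,0.24,0,0]]' >/dev/null; python3 c.py 8
python3 -m jog '[[-1,-0.23,0.24,0,0]]' >/dev/null; python3 c.py 8
python3 -m jog '[[-1,-0.23,0.23,0,0]]' >/dev/null; python3 c.py 8
python3 -m jog '[[-1,-0.22,0.23,0,0]]' >/dev/null; python3 c.py 8
python3 -m jog '[[-1,-0.16,0.28,0,0]]' >/dev/null; python3 c.py 8
python3 -m jog '[[-1,-0.16,0.29,0,0]]' >/dev/null; python3 c.py 8
python3 -m jog '[[-1,-0.16,0.28,0,0]]' >/dev/null; python3 c.py 8
python3 -m jog '[[-1,-0.15,0.29,0,0]]' >/dev/null; python3 c.py 8
python3 -m jog '[[-1,-0.08,0.32,0,0]]' >/dev/null; python3 c.py 8
python3 -m jog '[[-1,-0.08,0.31,0,0]]' >/dev/null; python3 c.py 8
python3 -m jog '[[-1,-0.08,0.32,0,0]]' >/dev/null; python3 c.py 8
python3 -m jog '[[-1,-0.08,0.32,0,0]]' >/dev/null; python3 c.py 8
python3 -m jog '[[-1,0,0.33,0,0]]' >/dev/null; python3 c.py 8
python3 -m jog '[[-1,0,0.33,0,0]]' >/dev/null; python3 c.py 8
python3 -m jog '[[-1,0.01,0.32,0,0]]' >/dev/null; python3 c.py 8
python3 -m jog '[[-1,0.01,0.32,0,0]]' >/dev/null; python3 c.py 8
python3 -m jog '[[-1,0.09,0.31,0,0]]' >/dev/null; python3 c.py 8
python3 -m jog '[[-1,0.09,0.31,0,0]]' >/dev/null; python3 c.py 8
python3 -m jog '[[-1,0.09,0.31,0,0]]' >/dev/null; python3 c.py 8
python3 -m jog '[[-1,0.09,0.32,0,0]]' >/dev/null; python3 c.py 8
```

```text
8.5 ang 294.9 r 50.4 resist 4.3 radial 1.7 pos [0.5616 0.0023]
8.6 ang 298.6 r 50.3 resist 3.8 radial 1.2 pos [0.5645 0.0038]
8.7 ang 302.3 r 50.4 resist 4.9 radial 2.2 pos [0.5673 0.0054]
8.8 ang 306.1 r 50.4 resist 4.9 radial 0.4 pos [0.5701 0.0072]
8.9 ang 309.7 r 50.3 resist 4.4 radial 2.4 pos [0.5726 0.0093]
9.0 ang 313.4 r 50.3 resist 3.7 radial 1.1 pos [0.575  0.0115]
9.1 ang 317.2 r 50.3 resist 4.5 radial 0.8 pos [0.5773 0.0138]
9.2 ang 320.8 r 50.4 resist 4.6 radial 0.1 pos [0.5795 0.0162]
9.3 ang 324.4 r 50.3 resist 4.3 radial 1.4 pos [0.5813 0.0187]
9.4 ang 328.1 r 50.3 resist 4.3 radial 1.8 pos [0.5831 0.0214]
9.5 ang 331.8 r 50.3 resist 4.4 radial 1.1 pos [0.5847 0.0242]
9.6 ang 335.5 r 50.3 resist 3.9 radial 0.5 pos [0.5862 0.0271]
9.7 ang 339.2 r 50.2 resist 4.0 radial 2.9 pos [0.5873 0.0301]
9.8 ang 342.8 r 50.2 resist 4.6 radial 1.3 pos [0.5883 0.0332]
9.9 ang 346.6 r 50.2 resist 5.0 radial 2.3 pos [0.5892 0.0364]
10.0 ang 350.4 r 50.2 resist 4.5 radial 1.3 pos [0.5899 0.0397]
10.1 ang 354.3 r 50.1 resist 4.4 radial 2.9 pos [0.5903 0.043 ]
10.2 ang 358.1 r 50.1 resist 4.0 radial 2.5 pos [0.5904 0.0463]
10.3 ang 1.8 r 50.1 resist 5.6 radial 2.1 pos [0.5904 0.0496]
10.4 ang 5.6 r 50.1 resist 4.6 radial 0.8 pos [0.5902 0.0529]
10.5 ang 9.4 r 50.0 resist 4.4 radial 3.6 pos [0.5897 0.0562]
10.6 ang 13.2 r 49.9 resist 4.2 radial 3.3 pos [0.589  0.0594]
10.7 ang 17.1 r 49.9 resist 4.0 radial 2.7 pos [0.5881 0.0627]
10.8 ang 21.0 r 50.0 resist 4.0 radial 1.3 pos [0.5871 0.0659]
```

```bash
set -e
python3 -m jog '[[-1,0.17,0.28,0,0]]' >/dev/null; python3 c.py 8
python3 -m jog '[[-1,0.17,0.28,0,0]]' >/dev/null; python3 c.py 8
python3 -m jog '[[-1,0.17,0.28,0,0]]' >/dev/null; python3 c.py 8
python3 -m jog '[[-1,0.16,0.28,0,0]]' >/dev/null; python3 c.py 8
python3 -m jog '[[-1,0.24,0.23,0,0]]' >/dev/null; python3 c.py 8
python3 -m jog '[[-1,0.24,0.23,0,0]]' >/dev/null; python3 c.py 8
python3 -m jog '[[-1,0.23,0.23,0,0]]' >/dev/null; python3 c.py 8
python3 -m jog '[[-1,0.23,0.22,0,0]]' >/dev/null; python3 c.py 8
python3 -m jog '[[-1,0.28,0.16,0,0]]' >/dev/null; python3 c.py 8
python3 -m jog '[[-1,0.29,0.16,0,0]]' >/dev/null; python3 c.py 8
python3 -m jog '[[-1,0.28,0.16,0,0]]' >/dev/null; python3 c.py 8
python3 -m jog '[[-1,0.29,0.15,0,0]]' >/dev/null; python3 c.py 8
python3 -m jog '[[-1,0.32,0.08,0,0]]' >/dev/null; python3 c.py 8
python3 -m jog '[[-1,0.31,0.08,0,0]]' >/dev/null; python3 c.py 8
python3 -m jog '[[-1,0.32,0.08,0,0]]' >/dev/null; python3 c.py 8
python3 -m jog '[[-1,0.32,0.08,0,0]]' >/dev/null; python3 c.py 8
python3 -m jog '[[-1,0.33,0,0,0]]' >/dev/null; python3 c.py 8
python3 -m jog '[[-1,0.33,0,0,0]]' >/dev/null; python3 c.py 8
python3 -m jog '[[-1,0.32,-0.01,0,0]]' >/dev/null; python3 c.py 8
python3 -m jog '[[-1,0.32,-0.01,0,0]]' >/dev/null; python3 c.py 8
python3 -m jog '[[-1,0.31,-0.09,0,0]]' >/dev/null; python3 c.py 8
python3 -m jog '[[-1,0.31,-0.09,0,0]]' >/dev/null; python3 c.py 8
python3 -m jog '[[-1,0.31,-0.09,0,0]]' >/dev/null; python3 c.py 8
python3 -m jog '[[-1,0.32,-0.09,0,0]]' >/dev/null; python3 c.py 8
```

```text
10.9 ang 25.0 r 49.9 resist 4.9 radial 2.9 pos [0.5856 0.069 ]
11.0 ang 28.9 r 49.8 resist 4.9 radial 2.8 pos [0.584  0.0721]
11.1 ang 32.8 r 49.8 resist 5.2 radial 2.2 pos [0.5823 0.075 ]
11.2 ang 36.6 r 49.9 resist 3.5 radial 1.2 pos [0.5805 0.0778]
11.3 ang 40.5 r 49.8 resist 4.8 radial 2.5 pos [0.5783 0.0803]
11.4 ang 44.5 r 49.8 resist 4.8 radial 1.8 pos [0.5759 0.0829]
11.5 ang 48.4 r 49.8 resist 4.5 radial 0.6 pos [0.5735 0.0853]
11.6 ang 52.1 r 49.8 resist 4.3 radial -0.3 pos [0.571  0.0873]
11.7 ang 55.8 r 49.8 resist 4.4 radial 1.4 pos [0.5684 0.0892]
11.8 ang 59.7 r 49.7 resist 4.9 radial 2.2 pos [0.5655 0.091 ]
11.9 ang 63.5 r 49.8 resist 4.8 radial 0.7 pos [0.5626 0.0926]
12.0 ang 67.2 r 49.8 resist 3.5 radial 0.2 pos [0.5597 0.0939]
12.1 ang 71.1 r 49.7 resist 3.7 radial 1.3 pos [0.5565 0.0951]
12.2 ang 74.8 r 49.7 resist 3.9 radial -0.7 pos [0.5534 0.096 ]
12.3 ang 78.6 r 49.7 resist 4.1 radial -0.4 pos [0.5502 0.0968]
12.4 ang 82.4 r 49.8 resist 4.0 radial -0.4 pos [0.547  0.0974]
12.5 ang 86.2 r 49.7 resist 4.1 radial 0.6 pos [0.5437 0.0976]
12.6 ang 90.0 r 49.7 resist 4.4 radial -0.7 pos [0.5404 0.0977]
12.7 ang 93.7 r 49.7 resist 3.9 radial -1.8 pos [0.5372 0.0976]
12.8 ang 97.3 r 49.8 resist 5.2 radial -1.5 pos [0.534  0.0974]
12.9 ang 101.0 r 49.8 resist 4.5 radial -0.8 pos [0.5309 0.0969]
13.0 ang 104.7 r 49.8 resist 3.8 radial 0.3 pos [0.5278 0.0961]
13.1 ang 108.3 r 49.8 resist 4.6 radial -1.0 pos [0.5247 0.0952]
13.2 ang 112.1 r 49.8 resist 4.5 radial -2.5 pos [0.5216 0.0942]
```

```bash
set -e
python3 -m jog '[[-1,0.28,-0.17,0,0]]' >/dev/null; python3 c.py 7.5
python3 -m jog '[[-1,0.28,-0.17,0,0]]' >/dev/null; python3 c.py 7.5
python3 -m jog '[[-1,0.28,-0.17,0,0]]' >/dev/null; python3 c.py 7.5
python3 -m jog '[[-1,0.28,-0.17,0,0]]' >/dev/null; python3 c.py 7.5
python3 -m jog '[[-1,0.23,-0.24,0,0]]' >/dev/null; python3 c.py 7.5
python3 -m jog '[[-1,0.23,-0.24,0,0]]' >/dev/null; python3 c.py 7.5
python3 -m jog '[[-1,0.23,-0.23,0,0]]' >/dev/null; python3 c.py 7.5
python3 -m jog '[[-1,0.22,-0.23,0,0]]' >/dev/null; python3 c.py 7.5
python3 -m jog '[[-1,0.16,-0.29,0,0]]' >/dev/null; python3 c.py 7.5
python3 -m jog '[[-1,0.16,-0.29,0,0]]' >/dev/null; python3 c.py 7.5
python3 -m jog '[[-1,0.16,-0.28,0,0]]' >/dev/null; python3 c.py 7.5
python3 -m jog '[[-1,0.15,-0.28,0,0]]' >/dev/null; python3 c.py 7.5
python3 -m jog '[[-1,0.08,-0.32,0,0]]' >/dev/null; python3 c.py 7.5
python3 -m jog '[[-1,0.08,-0.32,0,0]]' >/dev/null; python3 c.py 7.5
python3 -m jog '[[-1,0.08,-0.32,0,0]]' >/dev/null; python3 c.py 7.5
python3 -m jog '[[-1,0.08,-0.31,0,0]]' >/dev/null; python3 c.py 7.5
```

```text
13.3 ang 115.8 r 49.8 resist 3.5 radial -1.2 pos [0.5187 0.0928]
13.4 ang 119.4 r 49.8 resist 4.4 radial -1.0 pos [0.5159 0.0913]
13.5 ang 120.9 r 49.8 resist 14.7 radial -2.6 pos [0.5148 0.0907]
```

The resistance jumped to 14.7 N at about 121°, so this is the stop. I ease the command back 1.5 mm and hold.

```bash
python3 -m jog '[[-1,-0.13,0.08,0,0]]' >/dev/null; python3 c.py;python3 -m jog '[[-1,0,0,0,0],[-1,0,0,0,0]]' >/dev/null; python3 c.py;python3 -m jog '[[-1,0,0,0,0],[-1,0,0,0,0]]' ; python3 c.py
```

```text
13.6 ang 120.3 r 49.8 resist 5.9 radial -2.5 pos [0.5152 0.091 ]
13.8 ang 120.3 r 49.8 resist 5.5 radial -1.8 pos [0.5152 0.091 ]
time: 14.0
ee_pos: [0.5152, 0.091, 0.3384]
eef_rot: [179.8, 0.3, -179.9]
wrist_force: [6.7, 1.9, 4.9]
grip_width: 0.265
grip_force: 49.5
14.0 ang 120.4 r 49.8 resist 6.7 radial -1.8 pos [0.5152 0.091 ]
```

```bash
python3 -m jog '[[-1,0.12,-0.09,0,0],[-1,0,0,0,0]]' >/dev/null; python3 c.py;python3 -m jog '[[-1,0,0,0,0],[-1,0,0,0,0]]' >/dev/null; python3 c.py; python3 -m jog '[[-1,0.08,-0.06,0,0],[-1,0,0,0,0]]' >/dev/null; python3 c.py;python3 -m jog '[[-1,0,0,0,0],[-1,0,0,0,0]]' >/dev/null; python3 c.py
```

```text
14.2 ang 120.7 r 49.8 resist 9.3 radial -2.2 pos [0.515  0.0908]
14.4 ang 120.7 r 49.8 resist 9.2 radial -1.5 pos [0.515  0.0909]
14.6 ang 120.9 r 49.8 resist 11.0 radial -3.3 pos [0.5148 0.0908]
14.8 ang 120.9 r 49.8 resist 11.1 radial -2.4 pos [0.5148 0.0907]
```

The stop is confirmed: contact begins at about 120° and stiffness rises beyond it. Now I wind clockwise, starting with a short stretch to check tracking.

```bash
python3 -m jog '[[-1,-0.46,0.28,0,0],[-1,-0.47,0.27,0,0]]' 60 >/dev/null; python3 c.py
python3 -m jog '[[-1,-1.25,0.36,0,0],[-1,-1.30,0.02,0,0],[-1,-1.27,-0.32,0,0]]' >/dev/null; python3 c.py
python3 -m jog '[[-1,-1.14,-0.63,0,0],[-1,-0.94,-0.91,0,0],[-1,-0.67,-1.12,0,0]]'; python3 c.py
```

```text
15.0 ang 115.2 r 49.7 resist -4.1 radial -0.6 pos [0.5192 0.093 ]
15.3 ang 70.9 r 50.0 resist -5.5 radial -2.5 pos [0.5567 0.0953]
time: 15.6
ee_pos: [0.5849, 0.0712, 0.3383]
eef_rot: [179.6, -0.3, -179.7]
wrist_force: [-4.8, 4.3, 10.5]
grip_width: 0.263
grip_force: 59.4
15.6 ang 27.5 r 50.2 resist -6.0 radial -2.2 pos [0.5849 0.0712]
```

```bash
python3 -m jog '[[-1,-0.36,-1.25,0,0],[-1,-0.02,-1.30,0,0],[-1,0.32,-1.27,0,0]]' >/dev/null; python3 c.py
python3 -m jog '[[-1,0.63,-1.14,0,0],[-1,0.91,-0.94,0,0],[-1,1.12,-0.67,0,0]]' >/dev/null; python3 c.py
python3 -m jog '[[-1,1.25,-0.36,0,0],[-1,1.30,-0.02,0,0],[-1,1.27,0.32,0,0]]' >/dev/null; python3 c.py
python3 -m jog '[[-1,1.14,0.63,0,0],[-1,0.94,0.91,0,0],[-1,0.67,1.12,0,0]]' >/dev/null; python3 c.py
python3 -m jog '[[-1,0.36,1.25,0,0],[-1,0.02,1.30,0,0],[-1,-0.32,1.27,0,0]]' >/dev/null; python3 c.py
python3 -m jog '[[-1,-0.63,1.14,0,0],[-1,-0.91,0.94,0,0],[-1,-1.12,0.67,0,0]]'; python3 c.py
```

```text
15.9 ang 343.5 r 50.1 resist -5.4 radial 2.9 pos [0.5885 0.0337]
16.2 ang 295.9 r 50.3 resist -6.3 radial 2.6 pos [0.5624 0.0028]
16.5 ang 250.4 r 50.4 resist -5.4 radial -1.0 pos [5.235e-01 5.000e-04]
16.8 ang 206.1 r 50.2 resist -6.1 radial -2.1 pos [0.4953 0.0259]
17.1 ang 161.8 r 49.8 resist -6.2 radial -1.3 pos [0.4931 0.0636]
time: 17.4
ee_pos: [0.5188, 0.0928, 0.3383]
eef_rot: [-180.0, -0.3, -179.9]
wrist_force: [-5.1, -4.2, 12.3]
grip_width: 0.262
grip_force: 59.5
17.4 ang 115.7 r 49.7 resist -6.5 radial -1.6 pos [0.5188 0.0928]
```

One turn is done (115.7°, 4° past the mark). Second turn:

```bash
python3 -m jog '[[-1,-1.25,0.36,0,0],[-1,-1.30,0.02,0,0],[-1,-1.27,-0.32,0,0]]' >/dev/null; python3 c.py
python3 -m jog '[[-1,-1.14,-0.63,0,0],[-1,-0.94,-0.91,0,0],[-1,-0.67,-1.12,0,0]]' >/dev/null; python3 c.py
python3 -m jog '[[-1,-0.36,-1.25,0,0],[-1,-0.02,-1.30,0,0],[-1,0.32,-1.27,0,0]]' >/dev/null; python3 c.py
python3 -m jog '[[-1,0.63,-1.14,0,0],[-1,0.91,-0.94,0,0],[-1,1.12,-0.67,0,0]]' >/dev/null; python3 c.py
python3 -m jog '[[-1,1.25,-0.36,0,0],[-1,1.30,-0.02,0,0],[-1,1.27,0.32,0,0]]' >/dev/null; python3 c.py
python3 -m jog '[[-1,1.14,0.63,0,0],[-1,0.94,0.91,0,0],[-1,0.67,1.12,0,0]]' >/dev/null; python3 c.py
python3 -m jog '[[-1,0.36,1.25,0,0],[-1,0.02,1.30,0,0],[-1,-0.32,1.27,0,0]]' >/dev/null; python3 c.py
python3 -m jog '[[-1,-0.63,1.14,0,0],[-1,-0.91,0.94,0,0],[-1,-1.12,0.67,0,0]]'; python3 c.py
```

```text
17.7 ang 70.9 r 50.0 resist -5.4 radial -2.8 pos [0.5568 0.0952]
18.0 ang 27.6 r 50.2 resist -6.3 radial -1.3 pos [0.5849 0.0712]
18.3 ang 343.5 r 50.1 resist -5.0 radial 3.0 pos [0.5885 0.0338]
18.6 ang 295.9 r 50.3 resist -6.1 radial 2.2 pos [0.5624 0.0028]
18.9 ang 250.4 r 50.4 resist -5.8 radial -1.6 pos [0.5235 0.0006]
19.2 ang 206.1 r 50.2 resist -7.0 radial -1.4 pos [0.4953 0.0259]
19.5 ang 161.8 r 49.8 resist -5.6 radial -1.1 pos [0.4931 0.0636]
time: 19.8
ee_pos: [0.5188, 0.0929, 0.3383]
eef_rot: [-180.0, -0.3, -179.9]
wrist_force: [-4.3, -3.1, 10.6]
grip_width: 0.26
grip_force: 59.6
19.8 ang 115.7 r 49.8 resist -5.2 radial -0.9 pos [0.5188 0.0929]
```

```bash
python3 -m jog '[[-1,-1.25,0.36,0,0],[-1,-1.30,0.02,0,0],[-1,-1.27,-0.32,0,0]]' >/dev/null; python3 c.py
python3 -m jog '[[-1,-1.14,-0.63,0,0],[-1,-0.94,-0.91,0,0],[-1,-0.67,-1.12,0,0]]' >/dev/null; python3 c.py
python3 -m jog '[[-1,-0.36,-1.25,0,0],[-1,-0.02,-1.30,0,0],[-1,0.32,-1.27,0,0]]' >/dev/null; python3 c.py
python3 -m jog '[[-1,0.63,-1.14,0,0],[-1,0.91,-0.94,0,0],[-1,1.12,-0.67,0,0]]' >/dev/null; python3 c.py
python3 -m jog '[[-1,1.25,-0.36,0,0],[-1,1.30,-0.02,0,0],[-1,1.27,0.32,0,0]]' >/dev/null; python3 c.py
python3 -m jog '[[-1,1.14,0.63,0,0],[-1,0.94,0.91,0,0],[-1,0.67,1.12,0,0]]' >/dev/null; python3 c.py
python3 -m jog '[[-1,0.36,1.25,0,0],[-1,0.02,1.30,0,0],[-1,-0.32,1.27,0,0]]' >/dev/null; python3 c.py
python3 -m jog '[[-1,-0.63,1.14,0,0],[-1,-0.91,0.94,0,0],[-1,-0.38,0.23,0,0],[-1,-0.37,0.22,0,0]]' >/dev/null; python3 c.py
python3 -m jog '[[-1,0,0,0,0],[-1,0,0,0,0],[-1,0,0,0,0]]'; python3 c.py
```

```text
20.1 ang 70.9 r 50.0 resist -6.1 radial -3.2 pos [0.5568 0.0952]
20.4 ang 27.6 r 50.2 resist -5.8 radial -2.7 pos [0.5849 0.0713]
20.7 ang 343.5 r 50.1 resist -6.7 radial 2.5 pos [0.5884 0.0337]
21.0 ang 295.9 r 50.3 resist -5.7 radial 2.0 pos [0.5624 0.0028]
21.3 ang 250.4 r 50.4 resist -5.4 radial -0.7 pos [0.5235 0.0006]
21.6 ang 206.2 r 50.2 resist -5.8 radial -3.0 pos [0.4953 0.0259]
21.9 ang 161.8 r 49.8 resist -6.2 radial -2.2 pos [0.4931 0.0636]
22.3 ang 120.1 r 49.7 resist -4.2 radial -0.2 pos [0.5155 0.091 ]
time: 22.6
ee_pos: [0.516, 0.0913, 0.3383]
eef_rot: [179.9, -0.2, -179.9]
wrist_force: [-2.2, -1.1, 10.1]
grip_width: 0.262
grip_force: 59.5
22.6 ang 119.4 r 49.7 resist -2.4 radial 0.1 pos [0.516  0.0913]
```

The crank stands at 119.4°, three turns from the 120° contact. Release and lift.

```bash
python3 -m jog '[[0.2,0,0,0,0],[0.4,0,0,0,0],[0.4,0,0,0,0],[0.4,0,0,0,0],[0.4,0,0,0,0]]'
python3 -m jog '[[0.4,0,0,-1,0],[0.4,0,0,-2,0],[0.4,0,0,-2,0],[0.4,0,0,-3,0],[0.4,0,0,-2,0]]';python3 -m jog '[[0.4,2,0,-2,0],[0.4,3,0,0,0],[0.4,3,0,0,0],[0.4,0,0,0,0],[0.4,0,0,0,0]]'
python3 - <<'E'
from h import *
import cv2
p,d=cams.read_camera("scene");cv2.imwrite("pics/s3.png",cv2.resize(p[90:240,160:360,::-1],None,fx=4,fy=4,interpolation=cv2.INTER_CUBIC))
C=cloud("scene",d);v,u=np.mgrid[:384,:512]
s=(C[...,2]>.25)&(C[...,2]<.317)&(abs(C[...,0]-.5404)<.075)&(abs(C[...,1]-.048)<.075)&(p.max(-1)<70)
print(s.sum(),C[s].mean(0))
E
```

```text
time: 23.1
ee_pos: [0.5172, 0.0908, 0.3369]
eef_rot: [-180.0, -0.1, -180.0]
wrist_force: [-0.4, 0.6, -0.4]
grip_width: 0.7
grip_force: 0.0
time: 23.6
ee_pos: [0.5178, 0.0906, 0.4403]
eef_rot: [180.0, 0.2, -180.0]
wrist_force: [-0.1, -0.6, -0.5]
grip_width: 0.701
grip_force: 0.0
time: 24.1
ee_pos: [0.4374, 0.0906, 0.4585]
eef_rot: [179.9, 0.1, -180.0]
wrist_force: [0.7, 0.0, 0.0]
grip_width: 0.7
grip_force: 0.0
152 [0.52619374 0.09236518 0.28762725]
```

View pics/s3.png

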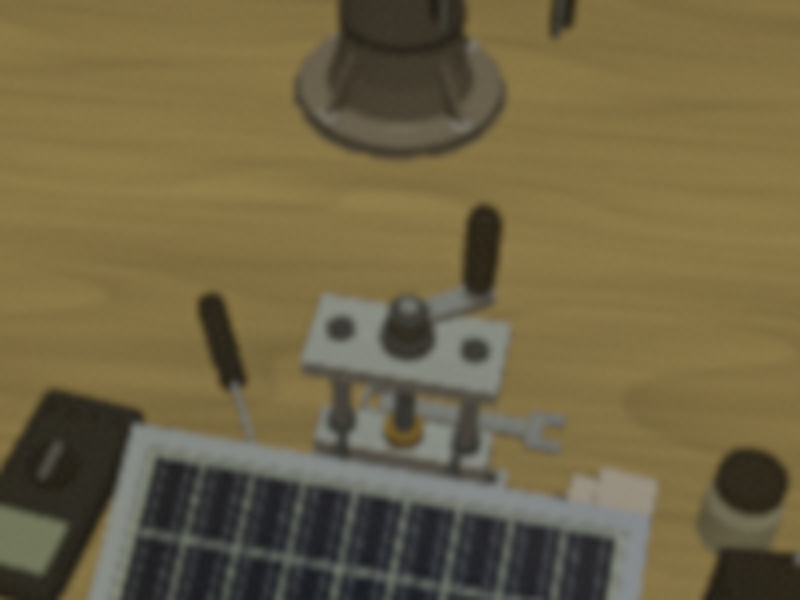

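The picture shows the gripper clear of the crank, with the handle standing free at (483,250). Depth puts it at about 117–119°, so I hand in.

```bash
python3 -c "
from bench import job;print(job.job_done())"
```

```text
the job is handed in; nothing more can be done
None
```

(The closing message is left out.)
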